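Fit the duct flange on the fume extractor's studs and latch it

ROBOT

A 6-joint arm with a two-finger parallel gripper is mounted at the origin on the work surface. World frame = base frame: x ahead of the robot, y to its left, z up, the work surface at z = 0. Lengths are in mm, angles in rad, forces in N, time in s.
With the tool pointing down it reaches from about 350 to 925 mm from the base axis. Payload 6.4 kg.
Tool frame: the origin (TCP) lies on the front face of the gripper's body, between the roots of the fingers; the fingertips stand 97 mm ahead of it and the grasp point (between the pads) lies 78 mm ahead of it (ctrl.pinch_z is the x of the grasp point in the tool frame, in mm); x points along the fingers, z is the direction in which the jaws open and shut, and the axes are right-handed (so a half turn about x gives the same grasp; the last joint's range is limited). The gripper opens to 94 mm and grips with 3 to 60 N. Pads are 16 mm wide; open, the fingers measure 119 mm over their backs; the gripper's body (75 mm by 177 mm) begins 78 mm behind the grasp point.
Start: joints at [1.019, 0.245, 1.558, -0, 1.339, -0.174], TCP at [239.768, 604.174, 302.655] pointing down, gripper open.
Joint ranges: [-3.13, 3.13], [-1.02, 2.26], [0.13, 2.54], [-0.95, 4.09], [0.21, 2.88], [-2.74, 2.74]. Speed limits (rad/s): [2.57, 2.57, 3.14, 3.14, 3.14, 3.14].

INTERFACE

Orientations are given as a 3x3 rotation matrix whose columns are the frame's x, y, z axes.
In Python, from rig import ctrl gives the robot as it stands. The module is installed in compiled form; this text tells all that it offers.
- The arm moves only by the tool step_arm, never from a script. Its argument "deltas" is one flat list of numbers, 4 for each row, row after row: the shift along the tool's x, y, z in cm, then the turn about the tool's x in degrees. In form: [x, y, z, yaw, x, y, z, yaw, ...]. A call has 1 to 8 rows; each row is the pose to reach, as a shift and turn from the pose measured when the call began, along the tool's axes at that moment; what a row does not reach only later rows make up. A row lasts 1/12 s, in which the tool goes at most 41.7 mm and 7.16 degrees, less where a joint would pass 70% of its speed; a pose out of reach is approached as far as the arm can. A call with a gripper value outside its range is refused whole. "jaw" is the opening in per cent of the stroke, from 0 (shut) to 100 (fully open), set as the call begins (left out, the last holds). The fingers move at their own pace and stop on an object; "newtons" is the grip in N (left out, the last holds). Time passes only in rows, so rows that repeat a pose let the fingers close. It gives the time, the measured TCP pose, the force and the opening at its end, in the units of the state.
- ctrl.get_state(): the state, without advancing time (a new reading comes with each control period).
- ctrl.get_image(name): name is "scene" or "top" or "wrist"; returns the picture (420x560x3 uint8, red, green, blue); there is no depth.
- ctrl.camera_params(name): a dict with "intrinsics" (3x3 intrinsics, pixels), "world_from_camera" (4x4, takes a point from camera to world coordinates). Camera axes: x right, y down, z forward; pixel columns grow to the right and rows downward; lengths in mm; the calibration is good to about 2 mm. A picture is of the moment at which its call begins: read the wrist's pose just before it. camera_params takes no time and is no camera call; for the wrist camera it gives the pose at the moment of the call.
- ctrl.sign_off(): hands the job in, once; it reports no verdict.
The state is a dict: "time_s": time; "qpos": joint angles; "qd": joint speeds; "tau": joint torques, N m; "ee_pos": TCP position; "ee_rot": TCP orientation; "wrist_force": force on the tool from outside, world axes, zero at the start; "ft_torque": the same for the moment, N m; "width": finger opening in mm.
Only numpy, scipy, OpenCV 4.12 (cv2) and the standard library are available. Lean on these libraries where they do the work, as an engineer would, in place of code of your own. Each camera call takes 0.05 s, during which the arm holds its last target.

TASK

Fit the square aluminium duct flange, tube upward, onto the inlet on top of the fume-extractor box: its four holes must go over the four studs, whose collar is clamped at an angle you must find by looking or feeling, so touch down lightly, turn it until the holes match and slide it fully home, flat on the collar, never pressing it on the extractor harder than 30 N. Then swing the latch as far as it goes, so that its nose lies over the flange's edge. Let go, and leave the round reducer, the jar and the torch where they are.

Things in the scene. Friction and masses are not known exactly. Their poses are not given: they have to be found in the camera images.
- flange_mid (a point): the part to fit: aluminium duct flange, 220 g (+-30 %), lying flat on the bench, tube up. Square plate 100 x 100 x 8 mm with a round tube on its centre (50 mm outside, wall 3 mm), 55 mm high in all. This point: on the tube's axis, 27.5 mm above the plate's underside; z up the tube, x and y along the plate's edges. Grip the tube across its diameter, above the plate
- flange: the same flange, origin at the centre of the plate's underside, axes as flange_mid. Four round through holes of 10 mm at 37 mm either side of the centre in x and in y (corners of a 74 mm square), so any quarter turn fits equally
- inlet (a point): centre of the extractor's inlet, on the seat: the flat top of a round aluminium collar (150 mm diameter), 100 mm above the bench; z up, x and y along the box's edges. Flange fully home: flange_mid is 27.5 mm above this point. The studs stand round this point: see extractor
- extractor: grey box fixed to the bench, 200 (x) x 260 (y) x 88 mm, origin under its middle; the inlet is at y = -40 mm. Four steel studs stand 10 mm above the seat, 8 mm thick, the top 2.5 mm tapering to 5 mm, on the corners of a 74 mm square about the inlet. That square is turned about z by an unreported angle, -0.5 to +0.5 rad from the box's axes; it stays fixed under hand force
- latch (a joint): turn of the steel swing latch, rad: 0 = clear, nose along the box's +x, knob along -x; 1.57 = closed on its stop, nose to the inlet (-y), knob away (+y). Grows clockwise from above, stays where left, about 2 N at the knob. The nose reaches 40 mm from the pivot, its underside 10.5 mm above the seat: it passes over a flange that is home, else is blocked
- latch_pivot (a point): on the latch's vertical pivot axis, at the underside of its arm: 82 mm along the box's +y from the inlet and 10.5 mm above the seat; axes as the box's
- latch_knob (a point): the latch's upright round black knob, 12 mm thick, on the arm opposite the nose, 45 mm from the pivot axis. This point is on the knob's axis, 22 mm above the arm's underside; the knob's top is 15 mm higher, the arm's top face 17 mm lower
- reducer: bystander that does not fit: round aluminium disc 110 mm across, 6 mm thick, without stud holes, with a 36 mm tube up to 45.5 mm; origin under its centre. Leave it
- jar: bystander: clear jar with green lid, 48 mm thick, 50 mm high, origin under its centre
- torch: bystander: black pocket torch lying along its x, 105 mm long, 30 mm thick, origin under it

How it is judged:
By the outcome, as a careful person would: the job done as asked, in the order asked, and still so for the second after the job is handed in, with the robot touching nothing.
It also fails if it takes over 72 s, if anything falls off the work surface, if the arm or the gripper's body presses on something with over 40 N, if the wrist force passes 120 N, or if a joint passes its speed limit or range.

## Working session

There is one attempt and no reset: what is moved stays moved. The work goes in short steps, Python scripts to look and compute and a tool call to move; the robot and the scene stay as the last step left them, time stands still between calls to the robot, and variables do not carry over. Pictures are saved under pics/ and viewed, and the job is handed in when it is done.

Besides the shell and the picture viewer there is one more tool, called after "Request:" as name(argument=value, ...) on one line, values as JSON. step_arm: Moves the arm, as the interface text tells. Its arguments: {"type":"object","properties":{"deltas":{"type":"array","items":{"type":"number"}},"jaw":{"type":"number"},"newtons":{"type":"number"}},"required":["deltas"]}

```bash
mkdir -p pics
python3 - <<'E'
from rig import ctrl
import cv2,numpy as np
s=ctrl.get_state();print({k:np.round(v,3).tolist() for k,v in s.items()})
for n in("scene","top","wrist"):
    p=ctrl.camera_params(n);print(n,np.round(p["intrinsics"],1).tolist(),np.round(p["world_from_camera"],3).tolist())
    cv2.imwrite(f"pics/{n}0.png",ctrl.get_image(n)[:,:,::-1])
E
```

```text
{'time_s': 0.0, 'qpos': [1.019, 0.246, 1.559, 0.0, 1.339, -0.174], 'qd': [0.0, 0.001, 0.002, 0.001, 0.001, 0.0], 'tau': [-0.002, -41.585, -31.459, 0.068, 0.033, -0.0], 'ee_pos': [239.554, 603.815, 301.593], 'ee_rot': [[-0.001, -0.929, 0.369], [-0.002, 0.369, 0.929], [-1.0, 0.0, -0.002]], 'wrist_force': [0.73, -0.073, -0.1], 'ft_torque': [0.02, -0.021, 0.017], 'width': 94.272}
scene [[424.5, 0.0, 281.3], [0.0, 424.5, 209.9], [0.0, 0.0, 1.0]] [[-0.68, 0.576, -0.454, 965.69], [0.733, 0.536, -0.42, 437.437], [0.002, -0.618, -0.786, 853.96], [0.0, 0.0, 0.0, 1.0]]
top [[385.6, 0.0, 285.7], [0.0, 385.6, 212.9], [0.0, 0.0, 1.0]] [[0.029, -0.992, 0.12, 436.914], [-1.0, -0.03, -0.002, 58.472], [0.005, -0.12, -0.993, 1051.688], [0.0, 0.0, 0.0, 1.0]]
wrist [[305.7, 0.0, 279.5], [0.0, 305.7, 209.7], [0.0, 0.0, 1.0]] [[0.369, 0.906, 0.21, 178.442], [0.93, -0.359, -0.085, 627.518], [-0.001, 0.226, -0.974, 383.729], [0.0, 0.0, 0.0, 1.0]]
```

View pics/top0.png

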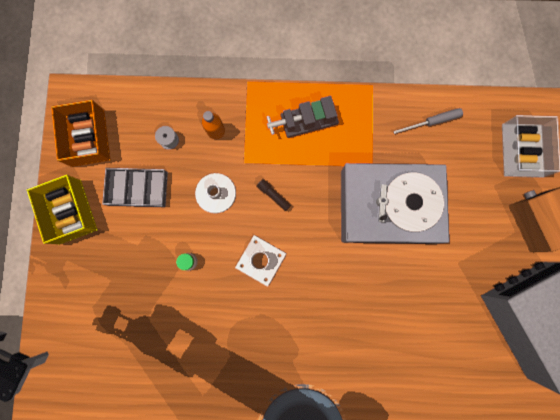

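View pics/scene0.png

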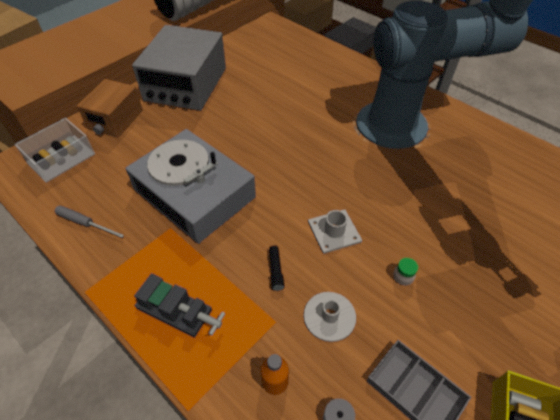

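View pics/wrist0.png

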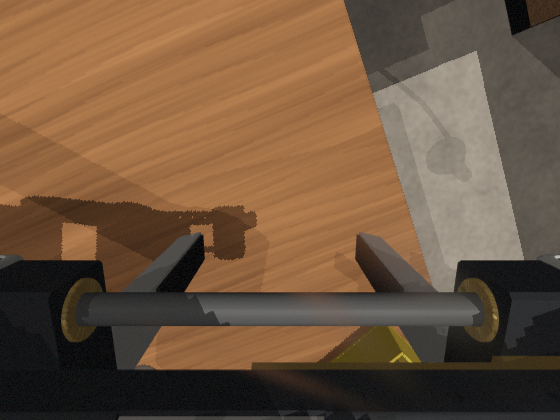

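Top view: the flange is at about (261,260), the collar at (414,202) with its latch on the left at (383,203). The reducer is at (215,193), the jar at (186,262) and the torch at (274,194). I'll zoom in to see the studs and the flange corners.

Run:
```python
import cv2,numpy as np
a=cv2.imread("pics/top0.png");s=cv2.imread("pics/scene0.png")
A=cv2.resize(a[150:260,335:460],None,fx=3.2,fy=3.2,interpolation=cv2.INTER_CUBIC)
B=cv2.resize(a[225:295,225:295],None,fx=5,fy=5,interpolation=cv2.INTER_CUBIC)
cv2.imwrite("pics/c1.png",A);cv2.imwrite("pics/c2.png",B)
cv2.imwrite("pics/c3.png",cv2.resize(s[125:245,120:265],None,fx=5,fy=5,interpolation=cv2.INTER_CUBIC))
```

```text
(no output)
```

View pics/c1.png

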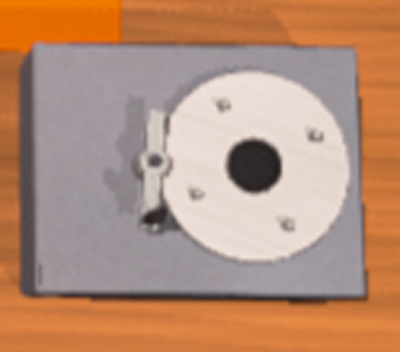

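View pics/c2.png

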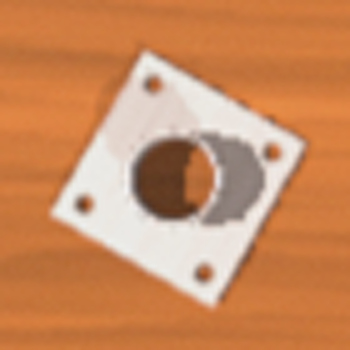

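View pics/c3.png

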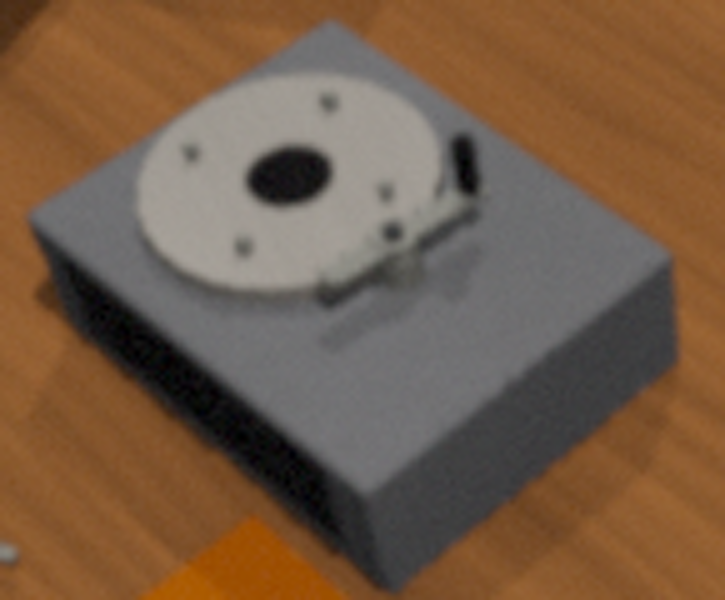

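The crops show the four studs clearly, at about (223,104), (315,135), (287,224) and (196,193) in c1. The flange holes are at about (153,83), (273,151), (204,272) and (84,203) in c2. Next I'll convert these to world coordinates.

```bash
cat > h.py <<'E'
import cv2,numpy as np
from rig import ctrl
def ray(n,uv,z,P=None):
    p=P or ctrl.camera_params(n);K=p["intrinsics"];T=np.array(p["world_from_camera"])
    uv=np.atleast_2d(np.array(uv,float));d=np.c_[uv,np.ones(len(uv))]@np.linalg.inv(K).T@T[:3,:3].T
    o=T[:3,3];z=np.broadcast_to(z,len(uv));return o+d*((z-o[2])/d[:,2])[:,None]
def square(P):  # centre, angle mod 90deg, half side of point square
    P=P[:,:2];c=P.mean(0);v=P-c;a=np.arctan2(v[:,1],v[:,0])
    an=np.angle(np.exp(4j*(a-np.pi/4)).sum())/4
    return c,an,np.linalg.norm(v,axis=1)/2**.5
E
python3 - <<'E'
from h import *
f=lambda p,s,o:(np.array(p)+.5)/s-.5+np.array(o)
st=f([(223,104),(315,135),(287,224),(196,193)],3.2,(335,150))
for z in(104,109):
    print("studs",z,*[np.round(x,3) for x in square(ray("top",st,z))])
ho=f([(153,83),(273,151),(204,272),(84,203)],5,(225,225))
print("holes",*[np.round(x,3) for x in square(ray("top",ho,6))])
co=f([(145,50),(307,146),(214,306),(52,213)],5,(225,225))
print("corners",*[np.round(x,3) for x in square(ray("top",co,8))])
print("inlet hole",ray("top",f([(254,166)],3.2,(335,150)),100))
img=cv2.imread("pics/top0.png");hsv=cv2.cvtColor(img,cv2.COLOR_BGR2HSV)
m=((hsv[...,1]<50)&(hsv[...,2]>170)).astype(np.uint8)
for cnt in cv2.findContours(m,0,1)[0]:
    if cv2.contourArea(cnt)>500:
        M=cv2.moments(cnt);c=(M["m10"]/M["m00"],M["m01"]/M["m00"]);print(cv2.contourArea(cnt),np.round(c,1),cv2.fitEllipse(cnt),cv2.minAreaRect(cnt))
        print(ray("top",[c,cv2.minAreaRect(cnt)[0]],8),ray("top",[c,cv2.minEnclosingCircle(cnt)[0]],100))
ss=f([(330,102),(191,152),(244,245),(386,190)],5,(120,125))
for z in(104,108): print("scene studs",*[np.round(x,3) for x in square(ray("scene",ss,z))])
print("scene inlet",ray("scene",f([(290,176)],5,(120,125)),100))
box=f([(35,44),(355,47),(365,298),(24,294)],3.2,(335,150));B=ray("top",box,88);print("box",np.round(B,1))
print("pivot",ray("top",f([(155,161)],3.2,(335,150)),125),"knob",ray("top",f([(153,217)],3.2,(335,150)),140))
E
```

```text
studs 104 [ 591.552 -262.456] -0.304 [37.296 37.319 36.959 36.954]
studs 109 [ 590.736 -260.763] -0.304 [37.099 37.122 36.764 36.759]
holes [434.027 121.417] -0.486 [37.083 37.254 37.051 37.135]
corners [433.379 120.733] -0.492 [50.575 49.927 49.635 49.939]
inlet hole [[ 590.42195655 -262.81376061  100.        ]]
1313.5 [260.4 260.3] ((260.3148193359375, 260.2754821777344), (42.559879302978516, 43.05990219116211), 4.666320323944092) ((260.4615478515625, 260.1922912597656), (37.210418701171875, 37.33445358276367), 29.74488067626953)
[[433.13739125 121.05591178   8.        ]
 [433.50697099 120.85093895   8.        ]] [[433.47031873 115.53924498 100.        ]
 [433.02699913 116.45401981 100.        ]]
1174.5 [215.  192.7] ((214.97344970703125, 192.7461700439453), (38.3985710144043, 38.98158645629883), 58.22990417480469) ((214.90003967285156, 192.70001220703125), (38.9075813293457, 38.9075813293457), 26.56505012512207)
[[613.28174392 252.23870907   8.        ]
 [613.39045162 252.45492525   8.        ]] [[597.73513965 235.15841919 100.        ]
 [597.79614086 235.15807801 100.        ]]
2848.0 [412.8 201.5] ((412.8471984863281, 201.51271057128906), (58.26161193847656, 63.07275390625), 104.8902816772461) ((411.5, 201.5), (59.0, 65.0), 90.0)
[[ 605.37185499 -290.57046604    8.        ]
 [ 605.14026914 -286.92634848    8.        ]] [[ 590.52249896 -259.80270849  100.        ]
 [ 588.90434928 -253.52918661  100.        ]]
scene studs [ 590.712 -261.545] -0.3 [36.436 36.947 36.641 36.667]
scene studs [ 592.712 -257.817] -0.3 [36.242 36.75  36.446 36.471]
scene inlet [[ 590.17900828 -261.85318761  100.        ]]
box [[ 685.8  -92.6   88. ]
 [ 691.2 -348.9   88. ]
 [ 490.6 -352.5   88. ]
 [ 485.9  -86.1   88. ]]
pivot [[ 587.97975994 -179.01686337  125.        ]] knob [[ 543.31933201 -173.63013831  140.        ]]
```

Measurements so far:
- **Flange:** centre at about (433.6, 121), turned -0.488 rad. Its hole square comes out at 37.1 mm, as expected.
- **Studs:** centred at about (590.7, -262), turned -0.302 rad. Both cameras agree, and the half-side is 37 mm.
- **Latch pivot:** 83 mm from the inlet, as expected.

Next I'll go above the flange.

```bash
cat >> h.py <<'E'
def to(xyz,jawdeg=None):
    s=ctrl.get_state();R=np.array(s["ee_rot"]);p=np.array(s["ee_pos"])
    d=R.T@(np.array(xyz)-p)/10
    cur=np.degrees(np.arctan2(R[1,2],R[0,2]))
    y=0 if jawdeg is None else (cur-jawdeg+90)%180-90
    print("t",round(s["time_s"],2),"pos",np.round(p,1),"jawang",round(cur,2),"w",round(s["width"],1),"F",np.round(s["wrist_force"],1),"| delta cm",np.round(d,2),"yaw",round(y,2))
E
python3 -c "
from h import *
to((433.6,121,235),62)"
```

```text
t 0.15 pos [239.6 603.9 301.8] jawang 68.35 w 94.4 F [-0.1 -1.2  0.2] | delta cm [  6.73 -35.85 -37.72] yaw 6.35
```

Request:
step_arm(deltas=[3, -14, -15, 6, 6.7, -35.85, -37.7, 6.35, 6.7, -35.85, -37.7, 6.35, 6.7, -35.85, -37.7, 6.35, 6.7, -35.85, -37.7, 6.35, 6.7, -35.85, -37.7, 6.35, 6.7, -35.85, -37.7, 6.35, 6.7, -35.85, -37.7, 6.35], jaw=100)

```text
time_s: 0.82
ee_pos: [362.8, 295.5, 259.2]
ee_rot: [[-0.001, -0.883, 0.469], [-0.001, 0.469, 0.883], [-1.0, -0.0, -0.001]]
wrist_force: [-0.3, 0.4, 0.6]
width: 94.0
```

```bash
python3 -c "
from h import *
to((433.6,121,235),62)"
```

```text
t 0.82 pos [362.8 295.5 259.2] jawang 62.04 w 94.0 F [-0.3  0.4  0.6] | delta cm [  2.44 -14.44 -12.09] yaw 0.04
```

Request:
step_arm(deltas=[2.4, -14.44, -12.1, 0, 2.4, -14.44, -12.1, 0, 2.4, -14.44, -12.1, 0, 2.4, -14.44, -12.1, 0, 2.4, -14.44, -12.1, 0, 2.4, -14.44, -12.1, 0, 2.4, -14.44, -12.1, 0, 2.4, -14.44, -12.1, 0])

```text
time_s: 1.48
ee_pos: [433.3, 121.3, 235.2]
ee_rot: [[-0.001, -0.883, 0.469], [-0.001, 0.469, 0.883], [-1.0, 0.0, -0.001]]
wrist_force: [0.1, 0.5, 0.4]
width: 94.2
```

```bash
python3 -c "
from h import *
to((433.6,121,116),62)
P=ctrl.camera_params('wrist');np.savez('w1.npz',K=P['intrinsics'],T=P['world_from_camera'])
cv2.imwrite('pics/w1.png',ctrl.get_image('wrist')[:,:,::-1])"
```

```text
t 1.48 pos [433.3 121.3 235.2] jawang 62.04 w 94.2 F [0.1 0.5 0.4] | delta cm [11.92 -0.04  0.  ] yaw 0.04
```

View pics/w1.png

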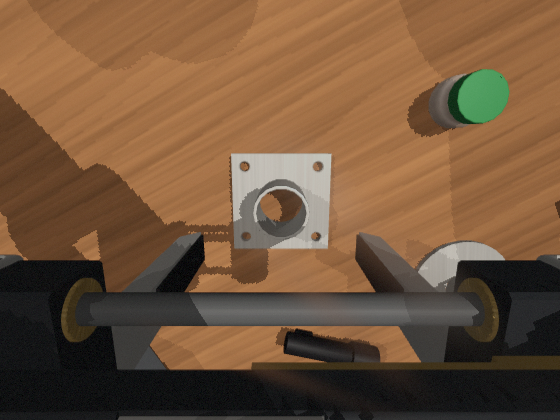

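The wrist picture shows the flange square between the fingers. Its holes are at (244,166), (318,166), (316,237) and (246,237), and the tube rim is at about (281,211). I'll check the centre.

```bash
python3 -c "
from h import *
print(*square(ray('wrist',[(244.5,166.5),(318.5,166.5),(316,237),(246,237)],7)))
print(*square(ray('wrist',[(231.5,153.5),(331,153.5),(328.5,248.5),(234,248.5)],8)))
print(ray('wrist',[(281,211)],55))"
```

```text
[432.90968077 122.84143062] -0.4892830528817351 [37.20920307 37.42442461 37.16162385 37.38542092]
[432.73837001 122.93046752] -0.48580915081161674 [49.84857162 49.78780014 50.3457711  50.30042959]
[[430.48963485 123.6380571   55.        ]]
```

Request:
step_arm(deltas=[3, 0.06, 0.05, 0, 6, 0.06, 0.05, 0, 9, 0.06, 0.05, 0, 11, 0.06, 0.05, 0, 11.7, 0.06, 0.05, 0, 11.9, 0.06, 0.05, 0, 11.9, 0.06, 0.05, 0])

```text
time_s: 2.12
ee_pos: [433.0, 123.0, 116.7]
ee_rot: [[-0.0, -0.884, 0.467], [-0.001, 0.467, 0.884], [-1.0, -0.0, -0.001]]
wrist_force: [0.2, 0.8, -0.0]
width: 94.1
```

Request:
step_arm(deltas=[0, 0, 0, 0, 0, 0, 0, 0, 0, 0, 0, 0, 0, 0, 0, 0, 0, 0, 0, 0, 0, 0, 0, 0, 0, 0, 0, 0, 0, 0, 0, 0], jaw=40, newtons=25)

```text
time_s: 2.78
ee_pos: [433.0, 122.9, 116.8]
ee_rot: [[-0.0, -0.884, 0.467], [-0.001, 0.467, 0.884], [-1.0, -0.0, -0.001]]
wrist_force: [-0.1, 0.2, 1.5]
width: 48.8
```

```bash
python3 -c "
from h import *
to((433.6,121,216),62)"
```

```text
t 2.78 pos [433.  122.9 116.8] jawang 62.17 w 48.8 F [-0.1  0.2  1.5] | delta cm [-9.92 -0.14 -0.16] yaw 0.17
```

Request:
step_arm(deltas=[0, 0, 0, 0, 0, 0, 0, 0, 0, 0, 0, 0, -1, 0, 0, 0, -4, 0, 0, 0, -8, 0, 0, 0, -12, 0, 0, 0, -15, 0, 0, 0], jaw=0, newtons=35)

```text
time_s: 3.45
ee_pos: [433.1, 123.2, 270.2]
ee_rot: [[0.002, -0.884, 0.467], [-0.001, 0.467, 0.884], [-1.0, -0.002, 0.0]]
wrist_force: [-0.4, 0.3, -2.7]
width: 48.3
```

```bash
python3 -c "
from h import *
cv2.imwrite('pics/w2.png',ctrl.get_image('wrist')[:,:,::-1])
to((590.5,-262,275),72.7)"
```

```text
t 3.5 pos [435.9 123.3 276.1] jawang 62.2 w 48.5 F [3.6 2.8 1.9] | delta cm [  0.33 -31.65 -26.87] yaw -10.5
```

View pics/w2.png

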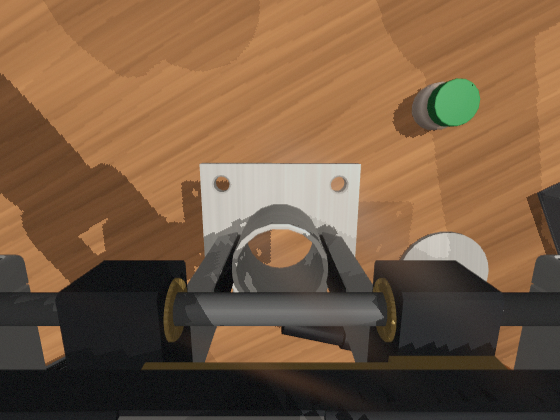

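The flange is held and level. Two of its holes are visible, at (222,184) and (339,183). Now I'll travel to above the inlet, a bit higher to clear the knob.

Request:
step_arm(deltas=[-1.4, -3, -2.5, -1, -1.4, -6, -5, -2.5, -1.4, -9, -7.6, -4, -1.4, -12, -10.2, -5.5, -1.4, -15, -12.7, -7, -1.4, -18, -15.2, -8.5, -1.4, -21, -17.8, -10, -1.4, -24, -20.4, -10.5])

```text
time_s: 4.17
ee_pos: [552.7, -170.8, 291.3]
ee_rot: [[0.011, -0.955, 0.297], [0.0, 0.297, 0.955], [-1.0, -0.011, 0.003]]
wrist_force: [0.9, 0.3, -2.0]
width: 48.5
```

```bash
python3 -c "
from h import *
to((590.5,-262,250),72.7)"
```

```text
t 4.17 pos [ 552.7 -170.8  291.3] jawang 72.74 w 48.5 F [ 0.9  0.3 -2. ] | delta cm [ 4.17 -6.27 -7.6 ] yaw 0.04
```

Request:
step_arm(deltas=[1, -2, -2.5, 0, 2, -4, -5, 0, 3, -6, -7, 0, 4.1, -6.3, -7.6, 0, 4.1, -6.3, -7.6, 0, 4.1, -6.3, -7.6, 0, 4.1, -6.3, -7.6, 0, 4.1, -6.3, -7.6, 0])

```text
time_s: 4.83
ee_pos: [590.8, -260.8, 251.7]
ee_rot: [[0.012, -0.955, 0.295], [-0.0, 0.295, 0.955], [-1.0, -0.012, 0.003]]
wrist_force: [0.9, 0.5, -2.2]
width: 48.7
```

```bash
python3 -c "
from h import *
print(np.round(ctrl.get_state()['ee_rot'],4))
to((590.5,-262,250),72.7)
cv2.imwrite('pics/w3.png',ctrl.get_image('wrist')[:,:,::-1])
cv2.imwrite('pics/t3.png',ctrl.get_image('top')[:,:,::-1])
"
```

```text
[[ 1.200e-02 -9.553e-01  2.955e-01]
 [-2.000e-04  2.955e-01  9.553e-01]
 [-9.999e-01 -1.150e-02  3.300e-03]]
t 4.83 pos [ 590.8 -260.8  251.7] jawang 72.81 w 48.7 F [ 0.9  0.5 -2.2] | delta cm [ 0.17 -0.01 -0.12] yaw 0.11
```

View pics/w3.png

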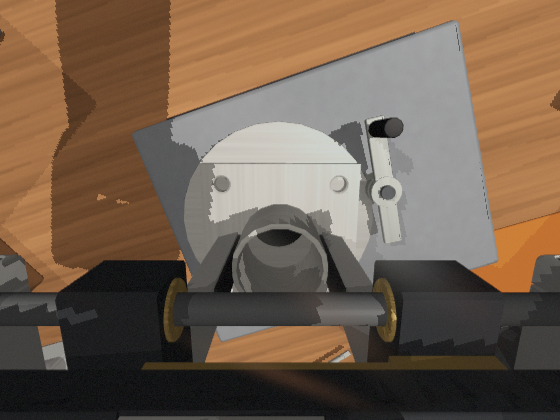

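```bash
python3 -c "
from h import *
A=cv2.imread('pics/w3.png')
cv2.imwrite('pics/w3c.png',cv2.resize(A[110:260,170:410],None,fx=3.3,fy=3.3,interpolation=cv2.INTER_CUBIC))
T=cv2.imread('pics/t3.png');cv2.imwrite('pics/t3c.png',cv2.resize(T[140:260,335:460],None,fx=4,fy=4,interpolation=cv2.INTER_CUBIC))
"
```

```text
(no output)
```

View pics/w3c.png

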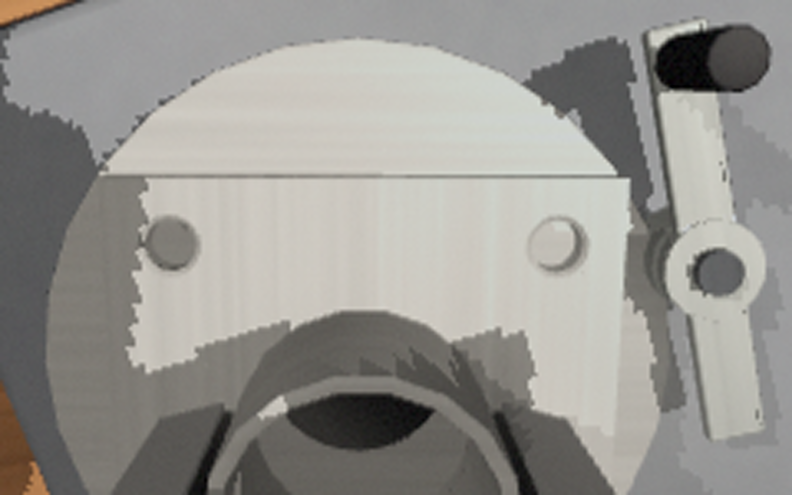

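View pics/t3c.png

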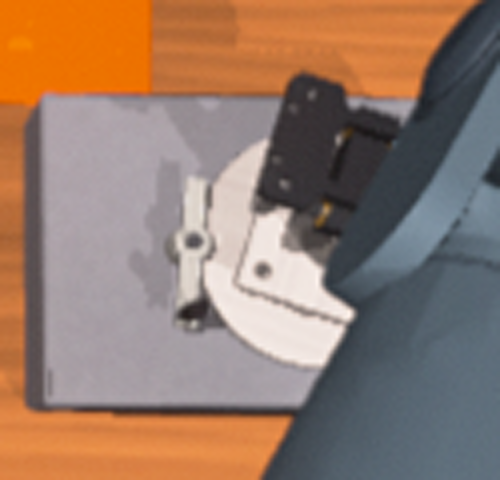

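```bash
cat >> h.py <<'E'
def inhand(uv):  # two visible hole-top centres (left,right) -> flange centre, angle mod 90
    s=ctrl.get_state();z=s["ee_pos"][2]-108.8-0.4
    P=ray("wrist",uv,z)[:,:2];d=P[1]-P[0];a=np.arctan2(d[1],d[0]);e=d/np.linalg.norm(d);n=np.array([-e[1],e[0]])
    m=P.mean(0);c=m-37*n
    print("hole z",round(z,1),"spacing",np.linalg.norm(d).round(2),"ang",(a-np.pi/2).round(4),"centre",c.round(2),"tcp",np.round(s["ee_pos"],1),"P",P.round(1).tolist());return c
E
python3 -c "
from h import *
inhand([(221.9,183.3),(338.9,183.9)])
print(ray('wrist',[(387.6,192.4)],118),ray('wrist',[(400,128)],147.5))
"
```

```text
hole z 142.6 spacing 73.51 ang -0.3053 centre [ 591.2  -261.04] tcp [ 590.9 -261.1  251.8] P [[544.9, -285.0], [567.0, -214.9]]
[[ 588.375331   -179.56218715  118.        ]] [[ 544.46206067 -172.9516429   147.5       ]]
```

In-hand check: hole spacing is 73.5 mm (expected 74) and the angle is -0.305, which matches the studs. I'll lower to just above the stud tops and look through the holes.

Request:
step_arm(deltas=[0.5, 0, 0, 0, 1, 0.05, -0.05, 0, 1.5, 0.05, -0.05, 0, 2, 0.05, -0.07, 0, 2.1, 0.05, -0.07, 0, 2.1, 0.05, -0.07, 0])

```text
time_s: 5.43
ee_pos: [590.2, -261.5, 229.8]
ee_rot: [[0.011, -0.955, 0.296], [0.0, 0.296, 0.955], [-1.0, -0.01, 0.004]]
wrist_force: [0.4, 0.3, -2.8]
width: 48.3
```

```bash
python3 -c "
from h import *
to((590.5,-262,229),72.7)
A=ctrl.get_image('wrist')[:,:,::-1];cv2.imwrite('pics/w4.png',A)
cv2.imwrite('pics/w4c.png',cv2.resize(A[110:260,170:410],None,fx=3.3,fy=3.3,interpolation=cv2.INTER_CUBIC))
"
```

```text
t 5.43 pos [ 590.2 -261.5  229.8] jawang 72.8 w 48.3 F [ 0.4  0.3 -2.8] | delta cm [ 0.08 -0.05 -0.04] yaw 0.1
```

View pics/w4c.png

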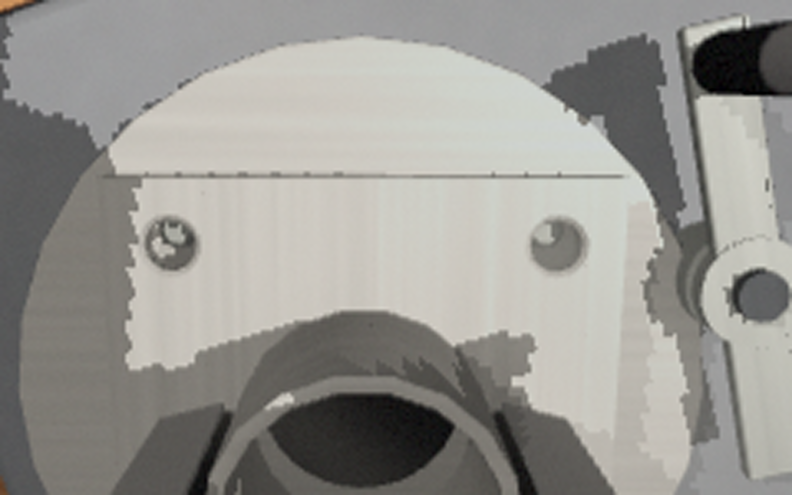

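```bash
python3 -c "
from h import *
A=cv2.imread('pics/w4.png')
f=lambda x0:cv2.resize(A[168:200,x0:x0+34],None,fx=11,fy=11,interpolation=cv2.INTER_CUBIC)
cv2.imwrite('pics/w4d.png',np.hstack([f(205),f(322)]))
"
```

```text
(no output)
```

View pics/w4d.png

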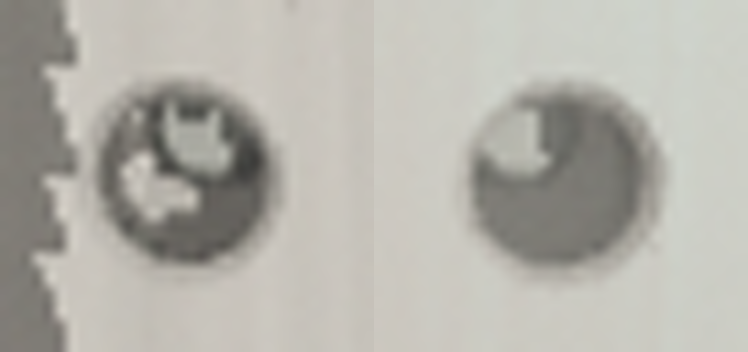

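Through the left hole I see a stud top at about (195,140) zoomed, and through the right hole one at about (515,145). I'll turn these into world points.

```bash
python3 -c "
from h import *
g=lambda x,y,x0,o:((x-o+.5)/11-.5+x0,(y+.5)/11-.5+168)
H=[g(187,178,205,0),g(565,180,322,374)];S=[g(195,140,205,0),g(515,145,322,374)]
inhand(H)
P=ray('wrist',S,110)[:,:2];d=P[1]-P[0];e=d/np.linalg.norm(d)
print(P,np.linalg.norm(d),np.arctan2(d[1],d[0])-np.pi/2,P.mean(0)-37*np.array([-e[1],e[0]]))
"
```

```text
hole z 121.1 spacing 73.77 ang -0.3019 centre [ 590.72 -261.53] tcp [ 590.4 -261.6  230.3] P [[544.4, -285.7], [566.4, -215.3]]
[[ 543.43721171 -287.01089642]
 [ 565.72183971 -216.06135871]] 74.36693852823895 -0.3043338780546021 [ 589.8792563  -262.62346359]
```

Request:
step_arm(deltas=[0, 0.05, -0.13, 0, 0.1, 0.05, -0.13, 0, 0.25, 0.05, -0.13, 0, 0.4, 0.05, -0.13, 0, 0.4, 0.05, -0.13, 0])

```text
time_s: 5.9
ee_pos: [589.4, -262.6, 225.9]
ee_rot: [[0.011, -0.955, 0.296], [0.0, 0.296, 0.955], [-1.0, -0.011, 0.004]]
wrist_force: [0.1, -0.1, -2.4]
width: 48.4
```

```bash
python3 -c "
from h import *
to((589.5,-262.7,220),72.7)
A=ctrl.get_image('wrist')[:,:,::-1];cv2.imwrite('pics/w5.png',A)
f=lambda x0:cv2.resize(A[168:200,x0:x0+34],None,fx=11,fy=11,interpolation=cv2.INTER_CUBIC)
cv2.imwrite('pics/w5d.png',np.hstack([f(205),f(322)]))
"
```

```text
t 5.9 pos [ 589.4 -262.6  225.9] jawang 72.8 w 48.4 F [ 0.1 -0.1 -2.4] | delta cm [ 0.59 -0.   -0.01] yaw 0.1
```

View pics/w5d.png

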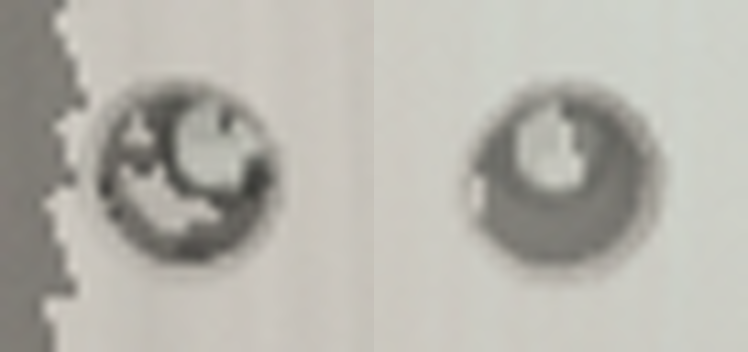

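```bash
python3 -c "
from h import *
g=lambda x,y,x0,o:((x-o+.5)/11-.5+x0,(y+.5)/11-.5+168)
H=[g(187,178,205,0),g(565,180,322,374)];S=[g(210,148,205,0),g(550,148,322,374)]
c=inhand(H)
P=ray('wrist',S,110)[:,:2];d=P[1]-P[0];e=d/np.linalg.norm(d)
s=P.mean(0)-37*np.array([-e[1],e[0]])
R=ctrl.get_state()['ee_rot'];print(np.linalg.norm(d),np.arctan2(d[1],d[0])-np.pi/2,s,'tool shift mm',R.T@np.r_[s-c,0])
"
```

```text
hole z 116.8 spacing 73.77 ang -0.3019 centre [ 589.77 -262.53] tcp [ 589.5 -262.6  226. ] P [[543.5, -286.7], [565.4, -216.3]]
74.01167522133953 -0.300289738934979 [ 589.12437143 -261.984683  ] tool shift mm [-0.00728433  0.77731749  0.33115308]
```

Only small residuals remain (0.8 and 0.3 mm), with the angles within 0.002 rad. I'll apply half of the correction and go down gently.

Request:
step_arm(deltas=[0.1, 0.05, 0.03, 0, 0.2, 0.05, 0.03, 0, 0.3, 0.05, 0.03, 0, 0.4, 0.05, 0.03, 0, 0.5, 0.05, 0.03, 0])

```text
time_s: 6.37
ee_pos: [589.1, -262.1, 220.9]
ee_rot: [[0.011, -0.955, 0.296], [0.0, 0.296, 0.955], [-1.0, -0.011, 0.004]]
wrist_force: [-0.5, 0.2, -2.7]
width: 48.6
```

```bash
python3 -c "
from h import *
to((589,-262.3,216.8),72.7);print(ctrl.get_state()['ft_torque'])
"
```

```text
t 6.37 pos [ 589.1 -262.1  220.9] jawang 72.81 w 48.6 F [-0.5  0.2 -2.7] | delta cm [ 0.41  0.01 -0.02] yaw 0.11
[ 0.07307261  0.03400524 -0.01278292]
```

The underside is now about 104 mm up, below the stud tops, and there is no contact force, so the holes are over the studs. I'll continue gently.

Request:
step_arm(deltas=[0.1, 0, 0, 0, 0.2, 0, 0, 0, 0.25, 0, 0, 0, 0.25, 0, 0, 0])

```text
time_s: 6.7
ee_pos: [589.1, -262.1, 218.2]
ee_rot: [[0.011, -0.955, 0.296], [0.0, 0.296, 0.955], [-1.0, -0.01, 0.004]]
wrist_force: [-0.1, -0.1, -3.1]
width: 48.6
```

Request:
step_arm(deltas=[0.03, 0, 0, 0, 0.06, 0, 0, 0, 0.1, 0, 0, 0])

```text
time_s: 6.95
ee_pos: [589.2, -262.1, 217.5]
ee_rot: [[0.011, -0.955, 0.296], [0.0, 0.296, 0.955], [-1.0, -0.011, 0.004]]
wrist_force: [-0.7, 1.2, 0.6]
width: 48.7
```

```bash
python3 -c "
from h import *
to((589,-262.3,216.8),72.7);print(ctrl.get_state()['ft_torque'])
"
```

```text
t 6.95 pos [ 589.2 -262.1  217.5] jawang 72.81 w 48.7 F [-0.7  1.2  0.6] | delta cm [ 0.07  0.01 -0.02] yaw 0.11
[0.13825019 0.26603112 0.04947994]
```

Request:
step_arm(deltas=[0.03, 0, 0, 0, 0.05, 0, 0, 0])

```text
time_s: 7.12
ee_pos: [589.2, -262.1, 217.4]
ee_rot: [[0.011, -0.955, 0.295], [0.0, 0.295, 0.955], [-1.0, -0.01, 0.003]]
wrist_force: [-1.4, 1.5, 1.8]
width: 48.7
```

Request:
step_arm(deltas=[0.02, 0, 0, 0, 0.05, 0, 0, 0])

```text
time_s: 7.28
ee_pos: [589.3, -262.1, 217.4]
ee_rot: [[0.011, -0.955, 0.295], [0.0, 0.295, 0.955], [-1.0, -0.01, 0.003]]
wrist_force: [-1.4, 1.9, 2.9]
width: 48.4
```

It's seated on its low edge with about 5 N, and the tool's 0.6° tilt explains the last 0.5 mm. I'll open slowly so it settles flat.

Request:
step_arm(deltas=[0, 0, 0, 0, 0, 0, 0, 0, 0, 0, 0, 0, 0, 0, 0, 0], jaw=62)

```text
time_s: 7.62
ee_pos: [589.4, -262.3, 217.6]
ee_rot: [[0.012, -0.955, 0.296], [-0.0, 0.296, 0.955], [-1.0, -0.011, 0.003]]
wrist_force: [0.7, 0.5, 1.1]
width: 58.4
```

Request:
step_arm(deltas=[0, 0, 0, 0, 0, 0, 0, 0, 0, 0, 0, 0, 0, 0, 0, 0], jaw=80)

```text
time_s: 7.95
ee_pos: [589.4, -262.3, 217.5]
ee_rot: [[0.012, -0.955, 0.296], [-0.0, 0.296, 0.955], [-1.0, -0.011, 0.003]]
wrist_force: [0.7, 0.5, -0.1]
width: 75.2
```

```bash
python3 -c "
from h import *
to((589,-262.3,260),72.7)
A=ctrl.get_image('wrist')[:,:,::-1];cv2.imwrite('pics/w6.png',A)
"
```

```text
t 7.95 pos [ 589.4 -262.3  217.5] jawang 72.81 w 75.2 F [ 0.7  0.5 -0.1] | delta cm [-4.25 -0.01  0.  ] yaw 0.11
```

View pics/w6.png

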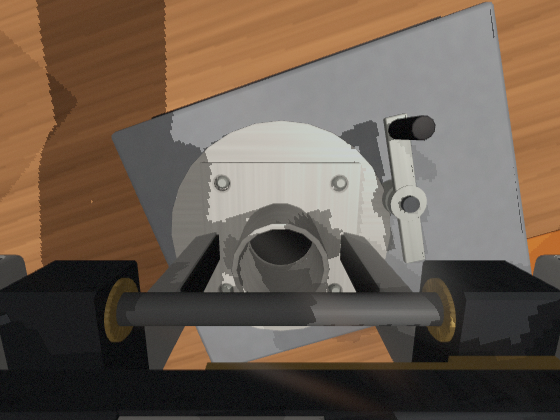

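All four studs now show in the holes, at (222,183), (340,183), (226,288) and (335,288). I'll go up and look at it along with the latch.

Request:
step_arm(deltas=[-1, 0, 0, 0, -3, 0, 0, 0, -6, 0, 0, 0, -9, 0, 0, 0, -10, 0, 0, 0, -10, 0, 0, 0, -10, 0, 0, 0])

```text
time_s: 8.58
ee_pos: [588.2, -262.2, 317.4]
ee_rot: [[0.012, -0.955, 0.296], [-0.001, 0.296, 0.955], [-1.0, -0.011, 0.003]]
wrist_force: [0.4, -0.0, 0.4]
width: 75.2
```

```bash
python3 -c "
from h import *
A=ctrl.get_image('wrist')[:,:,::-1];cv2.imwrite('pics/w7.png',A)
A=cv2.imread('pics/w7.png')
cv2.imwrite('pics/w7c.png',cv2.resize(A[110:260,200:440],None,fx=3.3,fy=3.3,interpolation=cv2.INTER_CUBIC))
to((542,-180,240),90)
A=ctrl.get_image('scene')[:,:,::-1];cv2.imwrite('pics/s7.png',cv2.resize(A[110:245,120:265],None,fx=4,fy=4,interpolation=cv2.INTER_CUBIC))
"
```

```text
t 8.63 pos [ 587.7 -261.9  315.8] jawang 72.81 w 75.2 F [ 0.7 -0.7 -0.2] | delta cm [7.54 6.86 6.45] yaw -17.19
```

View pics/w7c.png

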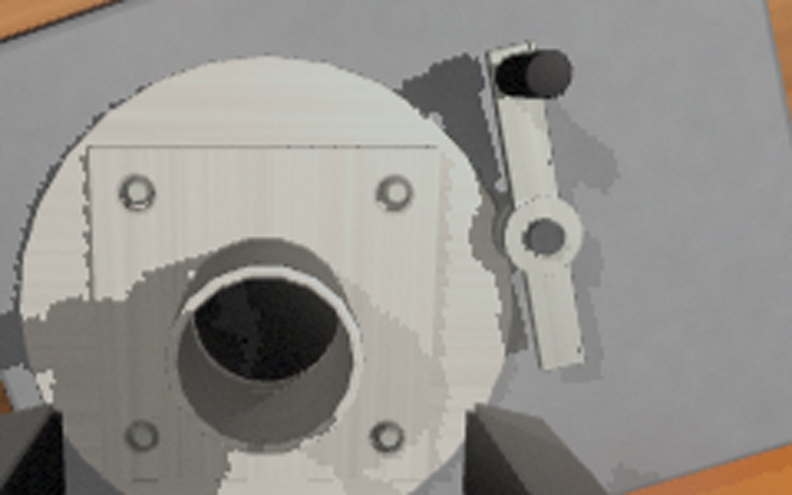

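View pics/s7.png

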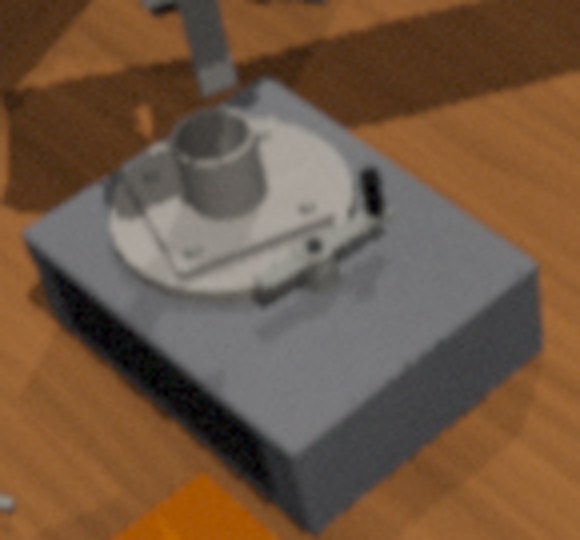

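The flange lies flat, with stud tips in all four holes. In w7c the knob top is at (548,73) and the pivot at (544,238). I'll locate both.

```bash
python3 -c "
from h import *
k=ray('wrist',[(366.1,132.1)],147.5)[0];
for z in(115.5,122):
  p=ray('wrist',[(364.8,182.1)],z)[0];d=k-p;print(k,p,np.hypot(*d[:2]),np.degrees(np.arctan2(d[1],d[0])))
to((543.5,-180,255),90)
"
```

```text
[ 541.53990941 -175.80718534  147.5       ] [ 587.23143067 -178.71805291  115.5       ] 45.784148619261714 176.3547866270068
[ 541.53990941 -175.80718534  147.5       ] [ 585.76889525 -180.2090041   122.        ] 44.44748808167044 174.3164453100083
t 8.68 pos [ 587.5 -261.8  315. ] jawang 72.81 w 75.1 F [ 0.   0.4 -0.5] | delta cm [5.98 6.67 6.49] yaw -17.19
```

```bash
python3 -c "
from h import *
to((542.7,-176.5,258),86);print(ctrl.get_state()['qpos'])
"
```

```text
t 8.68 pos [ 587.5 -261.8  315. ] jawang 72.81 w 75.1 F [ 0.   0.4 -0.5] | delta cm [5.68 6.85 6.8 ] yaw -13.19
[-0.59697041  0.21683332  1.56824047  0.00639842  1.3506528  -1.86904337]
```

Request:
step_arm(deltas=[0, 2, 2, -3, 1.5, 4, 4, -6, 3, 6, 6, -9, 4.5, 6.85, 6.8, -12, 5.6, 6.85, 6.8, -13.2, 5.6, 6.85, 6.8, -13.2, 5.6, 6.85, 6.8, -13.2], jaw=42)

```text
time_s: 9.27
ee_pos: [542.6, -176.9, 257.5]
ee_rot: [[0.006, -0.997, 0.071], [0.003, 0.071, 0.997], [-1.0, -0.006, 0.003]]
wrist_force: [-0.3, -0.8, 0.5]
width: 39.4
```

```bash
python3 -c "
from h import *
A=ctrl.get_image('wrist')[:,:,::-1];cv2.imwrite('pics/w8.png',A)
to((542.7,-176.5,222),86)
"
```

```text
t 9.32 pos [ 543.1 -177.4  258.7] jawang 85.92 w 39.6 F [0.2 0.6 0. ] | delta cm [3.67 0.08 0.08] yaw -0.08
```

View pics/w8.png

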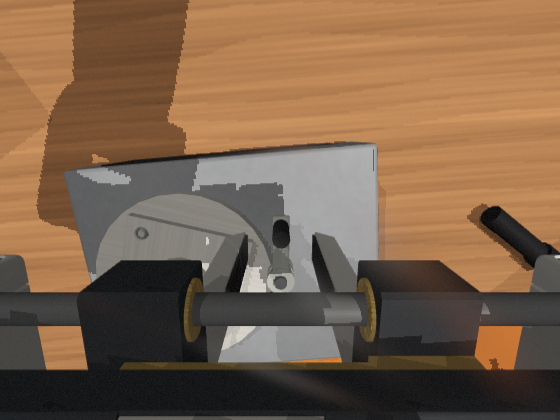

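The knob is centred between the fingers at (281,230). I'll lower and close lightly on it.

Request:
step_arm(deltas=[1, 0.08, 0.08, 0, 2, 0.08, 0.08, 0, 3, 0.08, 0.08, 0, 3.6, 0.08, 0.08, 0, 3.6, 0.08, 0.08, 0, 3.6, 0.08, 0.08, 0])

```text
time_s: 9.82
ee_pos: [542.5, -176.4, 221.9]
ee_rot: [[0.007, -0.997, 0.071], [0.002, 0.071, 0.997], [-1.0, -0.007, 0.003]]
wrist_force: [0.2, 0.9, 0.4]
width: 39.3
```

Request:
step_arm(deltas=[0, 0, 0, 0, 0, 0, 0, 0, 0, 0, 0, 0, 0, 0, 0, 0, 0, 0, 0, 0, 0, 0, 0, 0], jaw=0, newtons=8)

```text
time_s: 10.32
ee_pos: [542.6, -176.4, 222.3]
ee_rot: [[0.008, -0.997, 0.071], [0.002, 0.071, 0.997], [-1.0, -0.007, 0.003]]
wrist_force: [0.7, 0.4, 0.4]
width: 11.6
```

```bash
cat > arc.py <<'E'
from h import *
import sys
# rows along arc about pivot; args: start/end position angle (deg), n, [repeat]
pv=np.array([587.5,-179.5]);s=ctrl.get_state();R=np.array(s["ee_rot"]);p=np.array(s["ee_pos"])
cur=np.degrees(np.arctan2(R[1,2],R[0,2]));r=float(sys.argv[4]) if len(sys.argv)>4 else 45.
a0=np.degrees(np.arctan2(p[1]-pv[1],p[0]-pv[0]));print("cur ang",a0,"rad",np.hypot(*(p[:2]-pv)),"jaw",cur,p.round(1),s["wrist_force"].round(1),s["width"])
for a in np.linspace(float(sys.argv[1]),float(sys.argv[2]),int(sys.argv[3])):
    t=np.r_[pv+r*np.array([np.cos(np.radians(a)),np.sin(np.radians(a))]),p[2]]
    d=R.T@(t-p)/10;print(0,*np.round(d[1:],2),round(cur-(a-90),1),sep=", ",end=",  ")
E
python3 arc.py 172 130 8
```

```text
cur ang 176.02793126864293 rad 45.01125969891283 jaw 85.91216943697209 [ 542.6 -176.4  222.3] [0.7 0.4 0.4] 11.573199709056246
0, -0.01, 0.32, 3.9,  0, -0.07, 0.78, 9.9,  0, -0.17, 1.24, 15.9,  0, -0.33, 1.69, 21.9,  0, -0.52, 2.12, 27.9,  0, -0.77, 2.52, 33.9,  0, -1.05, 2.9, 39.9,  0, -1.37, 3.24, 45.9,
```

Request:
step_arm(deltas=[0, -0.01, 0.32, 3.9, 0, -0.07, 0.78, 9.9, 0, -0.17, 1.24, 15.9, 0, -0.33, 1.69, 21.9, 0, -0.52, 2.12, 27.9, 0, -0.77, 2.52, 33.9, 0, -1.05, 2.9, 39.9, 0, -1.37, 3.24, 45.9])

```text
time_s: 10.98
ee_pos: [558.3, -145.1, 222.4]
ee_rot: [[0.006, -0.639, 0.769], [0.002, 0.769, 0.639], [-1.0, -0.003, 0.006]]
wrist_force: [-1.4, -1.7, 0.6]
width: 11.6
```

```bash
python3 arc.py 128 96 7
```

```text
cur ang 130.3769441459211 rad 45.13133325470143 jaw 39.737762968852685 [ 558.3 -145.1  222.4] [-1.4 -1.7  0.6] 11.61186758185749
0, -0.01, 0.19, 1.7,  0, -0.05, 0.6, 7.1,  0, -0.12, 1.02, 12.4,  0, -0.23, 1.42, 17.7,  0, -0.37, 1.81, 23.1,  0, -0.55, 2.19, 28.4,  0, -0.77, 2.55, 33.7,
```

Request:
step_arm(deltas=[0, -0.01, 0.19, 1.7, 0, -0.05, 0.6, 7.1, 0, -0.12, 1.02, 12.4, 0, -0.23, 1.42, 17.7, 0, -0.37, 1.81, 23.1, 0, -0.55, 2.19, 28.4, 0, -0.77, 2.55, 33.7, 0, -0.77, 2.55, 33.7])

```text
time_s: 11.65
ee_pos: [583.0, -134.5, 222.4]
ee_rot: [[0.006, -0.104, 0.995], [0.002, 0.995, 0.104], [-1.0, 0.001, 0.006]]
wrist_force: [-0.5, 1.0, 0.6]
width: 12.0
```

```bash
python3 arc.py 94 88 4
```

```text
cur ang 95.73736716910538 rad 45.225575682797555 jaw 5.967605352353531 [ 583.  -134.5  222.4] [-0.5  1.   0.6] 11.991694539542598
0, -0.03, 0.14, 2.0,  0, -0.03, 0.29, 4.0,  0, -0.05, 0.45, 6.0,  0, -0.07, 0.61, 8.0,
```

Request:
step_arm(deltas=[0, -0.03, 0.14, 2, 0, -0.03, 0.29, 4, 0, -0.03, 0.29, 4])

```text
time_s: 11.9
ee_pos: [585.8, -134.3, 222.4]
ee_rot: [[0.005, -0.036, 0.999], [0.002, 0.999, 0.036], [-1.0, 0.002, 0.005]]
wrist_force: [-1.0, 1.2, 1.5]
width: 11.7
```

```bash
python3 arc.py 91 88 3
```

```text
cur ang 92.2095310659452 rad 45.21096022927195 jaw 2.071756457293988 [ 585.8 -134.3  222.4] [-1.   1.2  1.5] 11.653672848328789
0, -0.02, 0.1, 1.1,  0, -0.03, 0.21, 2.6,  0, -0.03, 0.33, 4.1,
```

No stop felt yet. I'll keep going in small steps.

Request:
step_arm(deltas=[0, -0.02, 0.05, 0.5, 0, -0.02, 0.1, 1, 0, -0.02, 0.1, 1])

```text
time_s: 12.15
ee_pos: [586.6, -134.3, 222.4]
ee_rot: [[0.005, -0.019, 1.0], [0.003, 1.0, 0.019], [-1.0, 0.003, 0.005]]
wrist_force: [-1.3, 2.3, 1.6]
width: 11.9
```

Request:
step_arm(deltas=[0, 0, 0.05, 0.5, 0, 0, 0.1, 1, 0, 0, 0.1, 1])

```text
time_s: 12.4
ee_pos: [587.4, -134.3, 222.3]
ee_rot: [[0.004, -0.002, 1.0], [0.003, 1.0, 0.002], [-1.0, 0.003, 0.004]]
wrist_force: [-3.4, 1.3, 2.7]
width: 11.8
```

Request:
step_arm(deltas=[0, 0, 0.05, 0.5, 0, 0, 0.1, 1, 0, 0, 0.1, 1])

```text
time_s: 12.65
ee_pos: [587.8, -134.4, 222.3]
ee_rot: [[0.001, 0.016, 1.0], [0.003, 1.0, -0.016], [-1.0, 0.003, 0.001]]
wrist_force: [-7.5, 1.3, 3.6]
width: 11.7
```

Request:
step_arm(deltas=[0, 0, 0.05, 0, 0, 0, 0.1, 0, 0, 0, 0.1, 0])

```text
time_s: 12.9
ee_pos: [588.0, -134.4, 222.2]
ee_rot: [[-0.002, 0.016, 1.0], [0.003, 1.0, -0.016], [-1.0, 0.003, -0.002]]
wrist_force: [-6.1, 0.4, 4.8]
width: 11.5
```

Request:
step_arm(deltas=[0, 0, 0.1, 0, 0, 0, 0.1, 0])

```text
time_s: 13.07
ee_pos: [588.3, -134.4, 222.2]
ee_rot: [[-0.005, 0.017, 1.0], [0.004, 1.0, -0.016], [-1.0, 0.004, -0.005]]
wrist_force: [-7.3, 0.5, 4.6]
width: 11.9
```

Force has risen to about 7 N, well above the 2 N of friction, so the latch is on its stop. I'll release, rise and look.

Request:
step_arm(deltas=[0, 0, 0, 0, 0, 0, 0, 0, 0, 0, 0, 0, 0, 0, 0, 0, 0, 0, 0, 0], jaw=35)

```text
time_s: 13.48
ee_pos: [588.5, -134.5, 222.2]
ee_rot: [[-0.004, 0.017, 1.0], [0.003, 1.0, -0.017], [-1.0, 0.003, -0.005]]
wrist_force: [0.2, 0.2, -0.6]
width: 32.9
```

Request:
step_arm(deltas=[-1, 0, 0, 0, -3, 0, 0, 0, -6, 0, 0, 0, -9, 0, 0, 0, -12, 0, 0, 0, -12, 0, 0, 0, -12, 0, 0, 0])

```text
time_s: 14.07
ee_pos: [589.9, -135.3, 345.5]
ee_rot: [[0.001, 0.017, 1.0], [0.001, 1.0, -0.017], [-1.0, 0.001, 0.001]]
wrist_force: [-0.1, 0.0, -0.4]
width: 33.3
```

```bash
python3 -c "
from h import *
A=ctrl.get_image('wrist')[:,:,::-1];cv2.imwrite('pics/w9.png',A)
to((587,-134,222))
A=ctrl.get_image('top')[:,:,::-1];cv2.imwrite('pics/t9.png',cv2.resize(A[140:260,335:460],None,fx=4,fy=4,interpolation=cv2.INTER_CUBIC))
"
```

```text
t 14.12 pos [ 589.1 -134.9  343. ] jawang -0.95 w 33.3 F [ 0.4 -0.1 -0.3] | delta cm [12.1   0.06 -0.18] yaw 0
```

View pics/w9.png

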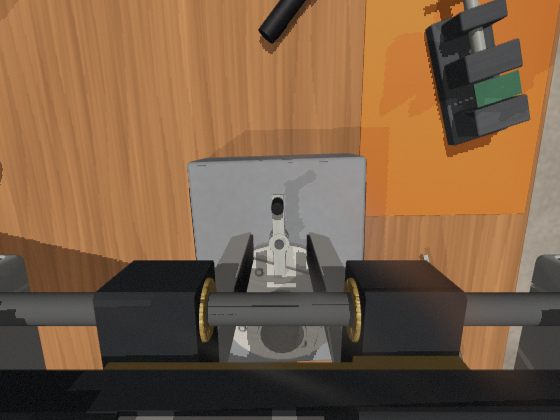

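View pics/t9.png

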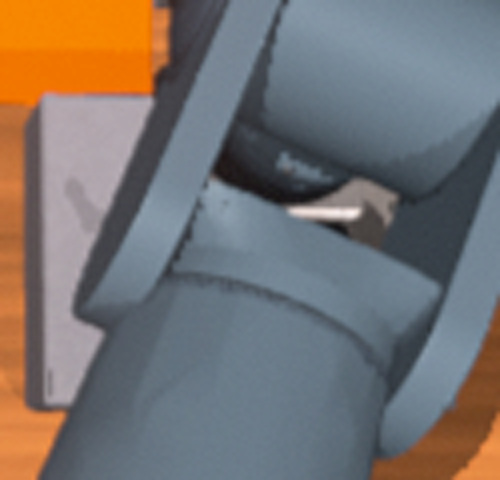

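The wrist view shows the latch lying in line, with the knob at (277,203), the pivot at (279,243) and the nose towards the flange. I'll move the arm away for a clear top view.

Request:
step_arm(deltas=[-1, 3, -1, 0, -2, 6, -3, 0, -2, 10, -6, 0, -2, 14, -10, 0, -2, 18, -12, 0, -2, 22, -15, 0, -2, 26, -15, 0, -2, 28, -15, 0])

```text
time_s: 14.83
ee_pos: [442.2, 142.4, 361.6]
ee_rot: [[-0.008, 0.018, 1.0], [0.004, 1.0, -0.018], [-1.0, 0.003, -0.008]]
wrist_force: [0.4, -0.0, 0.7]
width: 32.8
```

```bash
python3 -c "
from h import *
A=ctrl.get_image('top')[:,:,::-1];cv2.imwrite('pics/t10.png',A);cv2.imwrite('pics/t10c.png',cv2.resize(A[140:260,335:460],None,fx=5,fy=5,interpolation=cv2.INTER_CUBIC))
A=ctrl.get_image('scene')[:,:,::-1];cv2.imwrite('pics/s10.png',A);cv2.imwrite('pics/s10c.png',cv2.resize(A[110:245,120:265],None,fx=4,fy=4,interpolation=cv2.INTER_CUBIC))
"
```

```text
(no output)
```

View pics/t10c.png

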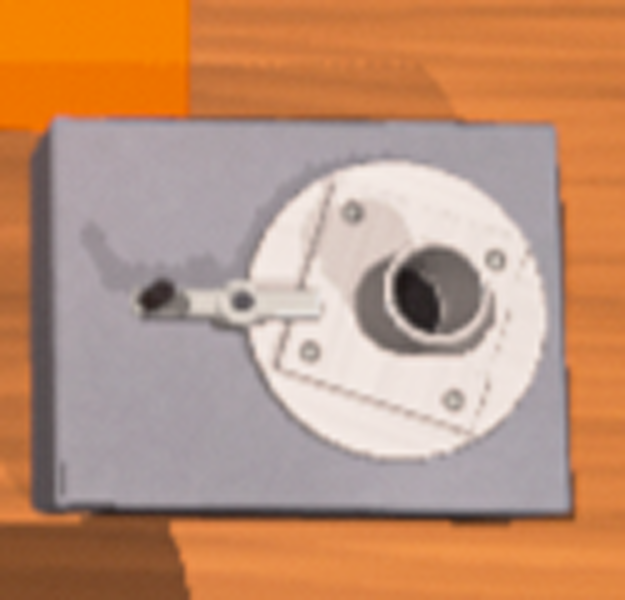

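View pics/s10c.png

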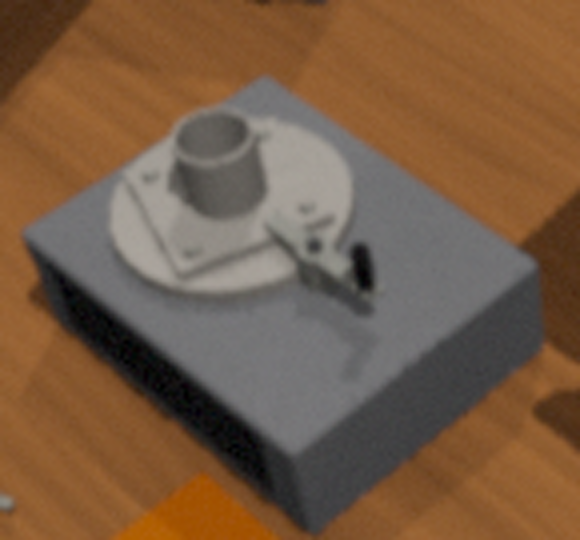

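View pics/t10.png

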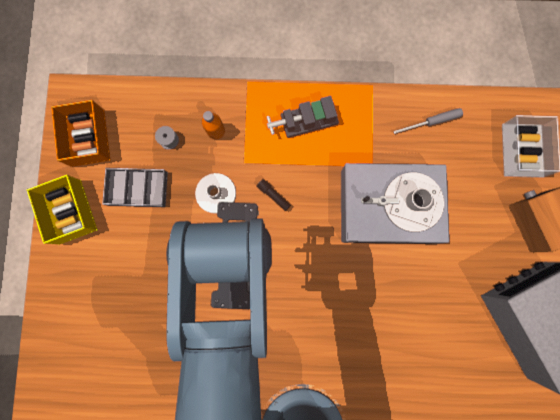

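The nose lies over the flange edge, from pivot (242,302) to nose tip (320,302) in t10c. I'll check its angle against the box edges.

```bash
python3 -c "
from h import *
f=lambda p:(np.array(p)+.5)/5-.5+np.array((335,140))
P=ray('top',f([(242,302),(320,302)]),[115.5,115.5]);d=P[1]-P[0];print(P,np.hypot(*d[:2]),'nose yaw',np.degrees(np.arctan2(d[0],-d[1])))
B=ray('top',f([(52,118),(555,124),(572,514),(60,508)]),88);
for i,j in((0,1),(3,2)):
  e=B[j]-B[i];print('box',np.linalg.norm(e),np.degrees(np.arctan2(e[0],-e[1])))
S=ray('top',f([(352,213),(496,260),(453,400),(310,352)]),108);print(square(S))
"
```

```text
[[ 589.44374911 -181.2206766   115.5       ]
 [ 590.59417933 -219.62137636  115.5       ]] 38.417928516505135 nose yaw 1.715986614952898
box 257.9177784195543 1.0462245620697892
box 256.1586565289803 1.0141886286183888
(array([ 591.09511218, -262.91115751]), np.float64(-0.29860619476496114), array([37.03521839, 37.29050366, 36.89934711, 36.93029317]))
```

```bash
python3 -c "
from rig import ctrl
s=ctrl.get_state();print(s['time_s'],s['wrist_force'],abs(s['qd']).max());print(ctrl.sign_off())"
```

```text
14.9333 [ 0.07299711 -0.59925872  0.65306493] 0.09396620920142668
the job is handed in; nothing more can be done
None
```

The flange is on the extractor with its four holes over the four studs and lies flat on the collar. The latch is closed with its nose over the flange's edge. I handed the job in at 14.9 s with the arm clear and touching nothing.

- **Fit:** I measured the stud square at -0.30 rad from the world axes, about -0.32 to -0.33 from the box. Two cameras agreed, and a look through the holes just above the studs confirmed it. The flange slid on without resistance, and the highest reading at touchdown was about 6 N. The tool was tilted about 0.6°, so the flange touched on one edge first and settled flat when I let go. After release, the wrist, scene and top views showed stud tips in all four holes.
- **Latch:** I swung it until the force rose to about 7 N on its stop, against roughly 2 N of friction. In the last top view the nose is within about 0.7° of the box's axis.
- **Bystanders:** the reducer and torch look unmoved in the final top view. The jar was hidden under the arm there, so I did not see it at the end. I never went near it at its height.
- **Disagreement:** the cameras and the arm's own position readings differed by 1–2 mm, within the stated calibration, so I aligned the fit on the wrist view.

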